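Fold down the row of terminal covers with one fingertip stroke

TASK

The terminals under the orange covers are wired: with the gripper's fingertips run gently along the orange row in one stroke, starting at its yellow end, so that the four orange covers are folded down flat one after another. Stay down over the row until the last one is folded, press only lightly, then lift clear. Pick nothing up, leave the white row's covers open and leave the loose parts and tools where they are.

Things in the scene. Friction and masses are not known exactly. Their poses are not given: they have to be found in the camera images.
- control_box: open black control box with a green circuit board, fixed, 290 x 320 mm, walls 50 mm high, board surface 12 mm above the table; origin under its centre, on the table; y axis parallel to the rows. Nothing fixed in it but the two rows is taller than its walls. Either row may be the one nearer the robot; their centre lines are 112 mm apart.
- orange_row: grey terminal block with four ORANGE hinged covers in line, fixed on the board. 30 mm wide (x), 204 mm long (y). Origin: centre of its underside, 12 mm above the table; y axis along the row from the yellow end to the other end, z up. Closed covers' tops: 55 mm above the origin; yellow ramp: rises from 49 to 55 mm. Hinges cross the row at y = -88, -44, 0, +44 mm
- orange_row_start (a point): centre line of the orange row above the first hinge, at the height of the closed covers' tops. A yellow lead-in ramp (28 x 15 mm) rises to it from 18 to 3 mm before it, marking the yellow end. An open cover slopes up from its hinge away from the yellow end: fingertips moving along at about the closed height fold each down with 1 to 6 N; it stays where left
- orange_row_finish (a point): centre line of the orange row at the free end of the last cover when closed, at the height of the closed covers' tops. All covers of a row sit on one sprung black carrier that gives way downwards, up to 6 mm, when pressed with more than 6 N (about 1.5 N more per mm), and springs back
- white_row: the same block with four WHITE covers standing open, to be left as it is; same sizes and axes, parallel to the orange row
- orange_cover1 (a joint): opening angle of orange cover 1, counted from the yellow end, rad: 0 closed flat, grows as its free end rises, at most 1.15; starts between 0.45 and 0.9. Plate 26 mm wide, 5 mm thick, reaching from 1 to 37 mm past its hinge (row y = -88 mm) in the row's +y
- orange_cover2 (a joint): opening angle of orange cover 2, counted from the yellow end, rad: 0 closed flat, grows as its free end rises, at most 1.15; starts between 0.45 and 0.9. Plate 26 mm wide, 5 mm thick, reaching from 1 to 37 mm past its hinge (row y = -44 mm) in the row's +y
- orange_cover3 (a joint): opening angle of orange cover 3, counted from the yellow end, rad: 0 closed flat, grows as its free end rises, at most 1.15; starts between 0.45 and 0.9. Plate 26 mm wide, 5 mm thick, reaching from 1 to 37 mm past its hinge (row y = 0 mm) in the row's +y
- orange_cover4 (a joint): opening angle of orange cover 4, counted from the yellow end, rad: 0 closed flat, grows as its free end rises, at most 1.15; starts between 0.45 and 0.9. Plate 26 mm wide, 5 mm thick, reaching from 1 to 37 mm past its hinge (row y = 44 mm) in the row's +y
- white_cover1 (a joint): opening angle of white cover 1, as for the orange ones; starts between 0.6 and 0.9, to be left open
- white_cover2 (a joint): opening angle of white cover 2, as for the orange ones; starts between 0.6 and 0.9, to be left open
- white_cover3 (a joint): opening angle of white cover 3, as for the orange ones; starts between 0.6 and 0.9, to be left open
- white_cover4 (a joint): opening angle of white cover 4, as for the orange ones; starts between 0.6 and 0.9, to be left open
- relay: blue plug-in relay, 20 x 28 x 34 mm, standing loose on the board between the two rows; origin at its underside centre; not to be moved
- fuse: white ceramic cartridge fuse with brass caps, 15 mm diameter, 38 mm tall, standing loose on the board between the two rows; origin at its underside centre; not to be moved
- driver1: red-and-yellow insulated screwdriver, about 220 mm, lying on the grey sheet to the robot's right; origin near its middle, on the table; not to be moved
- driver2: shorter red-and-yellow screwdriver, lying on the grey sheet; origin near its middle, on the table; not to be moved
- driver3: shortest red-and-yellow screwdriver, lying on the grey sheet; origin near its middle, on the table; not to be moved
- pliers: red-and-yellow handled long-nose pliers, about 190 mm, lying to the robot's left; origin near its middle, on the table; not to be moved
- tape_roll: green roll of tape, 68 mm diameter, 19 mm tall, lying flat to the robot's right; origin at its underside centre; not to be moved

How it is judged:
By the outcome, as a careful person would: the job done as asked, in the order asked, and still so for the second after the job is handed in, with the robot touching nothing.
It also fails if it takes over 40 s, if anything falls off the work surface, if the arm or the gripper's body presses on something with over 40 N, if the wrist force passes 120 N, or if a joint passes its speed limit or range.

ROBOT

A 6-joint arm with a two-finger parallel gripper is mounted at the origin on the work surface. World frame = base frame: x ahead of the robot, y to its left, z up, the work surface at z = 0. Lengths are in mm, angles in rad, forces in N, time in s.
With the tool pointing down it reaches from about 275 to 825 mm from the base axis. Payload 4.9 kg.
Tool frame: the origin (TCP) lies between the finger pads, 19 mm behind the fingertips; this is the grasp point; z points along the fingers, y is the line along which they close (so a half turn about z gives the same grasp; the last joint's range is limited). The gripper opens to 85 mm and grips with 20 to 120 N. Pads are 22 mm wide; open, the fingers measure 114 mm over their backs; the gripper's body (76 mm by 85 mm) begins 54 mm behind the grasp point. The pads swing forward as they close: fully open they stand 13 mm farther back than shut.
Start: joints at [1.079, 0.326, -0.193, 1.052, 0, 1.437], TCP at [192.613, 515.188, 249.981] pointing down, gripper open.
Joint ranges: [-2.65, 2.65], [-0.97, 1.79], [-1.3, 1.35], [-1.93, 2.1], [-1.47, 1.37], [-3.14, 3.14]. Speed limits (rad/s): [2.57, 2.57, 3.14, 3.14, 3.14, 3.14].

INTERFACE

Orientations are given as a unit quaternion [x, y, z, w].
In Python, from station import r gives the robot as it stands.
- The arm moves only by the shell command python3 -m crank 'ROWS' [FORCE]. ROWS is a JSON object whose one key "motion" holds a list of rows, each a list of 5 numbers: the shift along the tool's x, y, z in units of 25 mm (1.0 is 25 mm), then the turn about the tool's z in units of 5 degrees (1.0 is 5 degrees), then the closure, from -1 (fully open) to 1 (shut). A call has 1 to 12 rows; each row is the pose to reach, as a shift and turn from the pose commanded when the call began, along the tool's axes at that moment; what a row does not reach only later rows make up. A row lasts 1/10 s, in which the tool goes at most 50 mm and 8.59 degrees, less where a joint would pass 70% of its speed; a pose out of reach is approached as far as the arm can. A call with a gripper value outside its range is refused whole. The fingers move at their own pace and stop on an object; FORCE is the grip in N (left out, the last holds). Time passes only in rows, so rows that repeat a pose let the fingers close. It gives the time, the measured TCP pose, the force, the opening and the grip force at its end, in the units of the state.
- r.get_obs(): the state, without advancing time (a new reading comes with each control period).
- r.capture(name): name is "scene" or "top" or "wrist"; returns a dict with "pixels" (420x560x3 uint8, red, green, blue), "camera_matrix" (3x3 intrinsics, pixels), "origin" and "rotation" of the camera in the world. Camera axes: x right, y down, z forward; pixel columns grow to the right and rows downward; lengths in mm; the calibration is good to about 2 mm. A picture is of the moment at which its call begins. There is no depth.
- r.close_job(): hands the job in; it is judged then, once.
The state is a dict: "t": time; "q": joint angles; "joint_vel": joint speeds; "tau": joint torques, N m; "eef_pos": TCP position; "orientation": TCP orientation; "force": force on the tool from outside, world axes, zero at the start; "torque": the same for the moment, N m; "finger_gap": finger opening in mm; "finger_force": force on a finger pad.
Only numpy, scipy, OpenCV 4.12 (cv2) and the standard library are available. Lean on these libraries where they do the work, as an engineer would, in place of code of your own. Each camera call takes 0.05 s, during which the arm holds its last target. There are 200 camera calls.

## Working session

There is one attempt and no reset: what is moved stays moved. The work goes in short steps, Python scripts to look and compute and a shell command to move; the robot and the scene stay as the last step left them, time stands still between calls to the robot, and variables do not carry over. Pictures are saved under pics/ and viewed, at most 10 in all, crops included, and the job is handed in when it is done.

```bash
mkdir -p pics; python3 - <<'E'
from station import r
import cv2,json
for n in ("top","scene"):
    c=r.capture(n); cv2.imwrite(f"pics/{n}0.png",c["pixels"][:,:,::-1])
    print(n,c["camera_matrix"],c["origin"],c["rotation"])
print(r.get_obs())
E
```

```text
top [[409.56608105   0.         276.89270925]
 [  0.         409.56608105 208.99370022]
 [  0.           0.           1.        ]] [ 286.60272773  -45.64534947 1207.21748218] [-0.69466091  0.71192501 -0.07316667  0.07249572]
scene [[386.24771348   0.         281.05657924]
 [  0.         386.24771348 205.09150115]
 [  0.           0.           1.        ]] [1128.82006116  475.74020773  860.46788286] [ 0.39012344  0.83736201 -0.34879993 -0.15801002]
{'t': 0.1, 'q': array([ 1.07883282e+00,  3.26838488e-01, -1.93470463e-01,  1.05202241e+00,
       -3.62822362e-06,  1.43658991e+00]), 'joint_vel': array([ 8.32765890e-04, -3.08092219e-04,  2.20515933e-03, -3.23864085e-06,
        5.35996665e-04, -9.45672590e-04]), 'tau': array([-8.90355727e-05, -4.44238436e+01,  2.63038588e+01,  7.87381228e-03,
       -1.21890225e-04,  5.04811851e-06]), 'eef_pos': array([192.35476576, 514.74116005, 249.30225418]), 'orientation': array([ 1.77926072e-01,  9.84043558e-01, -7.30765817e-04, -2.34665757e-04]), 'force': array([-0.45401704,  0.15892375, -0.38442749]), 'torque': array([-0.0116755 ,  0.02414796,  0.04075334]), 'finger_force': 0.0, 'finger_gap': 85.58691634072301}
```

View pics/top0.png

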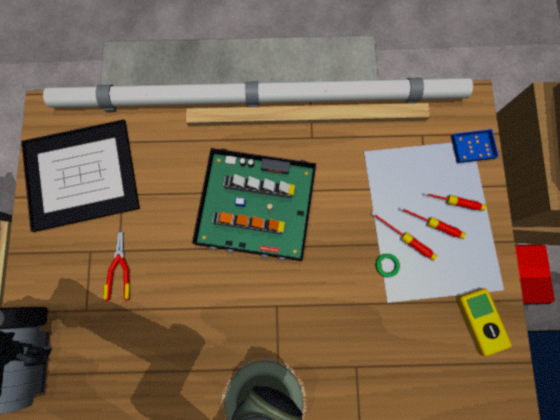

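View pics/scene0.png

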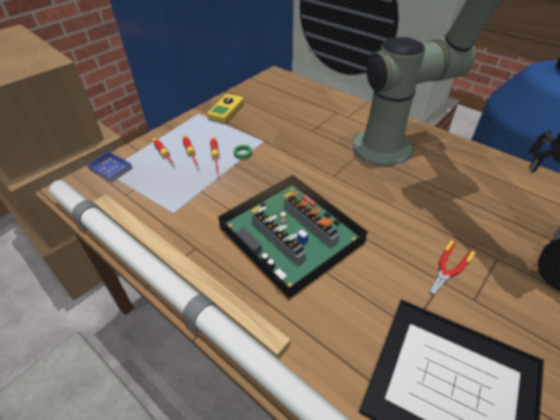

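The top view shows the orange row at about (216,218)–(284,227), on the robot's side. Its yellow end is on the right, which is the −y side. The relay is at about (240,201), and the white row is farther away, around (260,185). Next I'll measure the row and work out where to put the wrist camera.

```bash
cat > h.py <<'E'
import numpy as np, cv2
from scipy.spatial.transform import Rotation as R
from station import r
def rot(c):
    a=np.array(c["rotation"]); return R.from_quat(a).as_matrix() if a.size==4 else a
def cast(c,uv,z):
    K=np.array(c["camera_matrix"]); d=rot(c)@np.linalg.inv(K)@np.array([uv[0],uv[1],1.])
    o=np.array(c["origin"]); return o+d*(z-o[2])/d[2]
def proj(c,p):
    q=np.array(c["camera_matrix"])@rot(c).T@(np.array(p)-c["origin"]); return q[:2]/q[2]
def blobs(c,lo,hi,amin=6):
    h=cv2.cvtColor(c["pixels"],cv2.COLOR_RGB2HSV)
    m=cv2.inRange(h,lo,hi); n,l,s,ce=cv2.connectedComponentsWithStats(m)
    return m,[(ce[i],s[i]) for i in range(1,n) if s[i][4]>=amin]
E
python3 - <<'E'
from h import *
c=r.capture("top")
for nm,lo,hi in (("yel",(22,130,120),(34,255,255)),("or",(5,150,100),(19,255,255))):
    m,b=blobs(c,lo,hi)
    for ce,s in b:
        if 190<ce[0]<320 and 145<ce[1]<260: print(nm,ce.round(1),s,cast(c,ce,64).round(1))
# box outline: dark+interior
h=cv2.cvtColor(c["pixels"],cv2.COLOR_RGB2HSV)
m=cv2.inRange(h,(0,0,0),(180,255,45)); m[:, :185]=0; m[:,325:]=0; m[:140]=0; m[270:]=0
cn=max(cv2.findContours(m,0,1)[0],key=cv2.contourArea)
rc=cv2.minAreaRect(cn); print(rc)
P=np.array([cast(c,p,50)[:2] for p in cv2.boxPoints(rc)]);print(P,P.mean(0))
o=r.get_obs()
for n in ("wrist",):
    w=r.capture(n); print(w["camera_matrix"],w["origin"],w["rotation"],rot(w))
Rt=R.from_quat(o["orientation"]).as_matrix(); print(Rt, Rt.T@(np.array(w["origin"])-o["eef_pos"]), Rt.T@rot(w))
v=c["pixels"][140:270,185:325,::-1]; cv2.imwrite("pics/top1.png",cv2.resize(v,None,fx=4,fy=4,interpolation=cv2.INTER_CUBIC))
E
```

```text
yel [218.  159.9] [217 159   3   3   7] [677. 119.  64.]
yel [305.8 172.8] [305 172   3   3   6] [ 631.1 -136.4   64. ]
yel [291.2 189.1] [288 184   7  11  53] [583.4 -92.3  64. ]
yel [280.8 226.1] [278 221   7  11  57] [476.3 -59.6  64. ]
yel [203.8 237. ] [203 236   3   3   6] [450.5 157.7  64. ]
yel [294.5 251. ] [293 250   4   3   8] [404.9 -95.9  64. ]
or [263.8 246.5] [    3    81   528   289 51159] [419.6 -10.5  64. ]
or [225.2 217.3] [219 212  13  12 119] [505.4  97.7  64. ]
or [241.7 219.6] [236 214  12  12 105] [497.6  50.7  64. ]
or [256.8 221.9] [251 217  12  11 103] [489.9   8.   64. ]
or [273.2 224.3] [269 219  10  12  92] [481.9 -38.2  64. ]
((254.338623046875, 203.57579040527344), (110.81031799316406, 98.64640808105469), 8.530765533447266)
[[ 432.94691991  192.84000969]
 [ 724.13005441  154.44188491]
 [ 664.73691839 -169.99662142]
 [ 378.94079341 -116.18655254]] [550.18867153  15.27468016]
[[300.71405309   0.         281.12554937]
 [  0.         300.71405309 207.71078314]
 [  0.           0.           1.        ]] [128.90345652 537.44416463 372.42241882] [0.81441436 0.5649189  0.07521373 0.10926474] [[ 3.50419052e-01  9.03719713e-01  2.45961720e-01]
 [ 9.36592549e-01 -3.37855698e-01 -9.29942206e-02]
 [-9.41141890e-04  2.62952860e-01 -9.64808223e-01]]
[[-9.36666690e-01  3.50221515e-01 -6.33866929e-04]
 [ 3.50222047e-01  9.36665924e-01 -1.21009061e-03]
 [ 1.69921785e-04 -1.35544574e-03 -9.99999067e-01]] [  67.44214067   -1.19571237 -123.02437023] [[-2.10654022e-04 -9.64763986e-01 -2.63116718e-01]
 [ 9.99999892e-01 -3.12251158e-04  3.44313629e-04]
 [-4.14339889e-04 -2.63116617e-01  9.64763947e-01]]
```

View pics/top1.png

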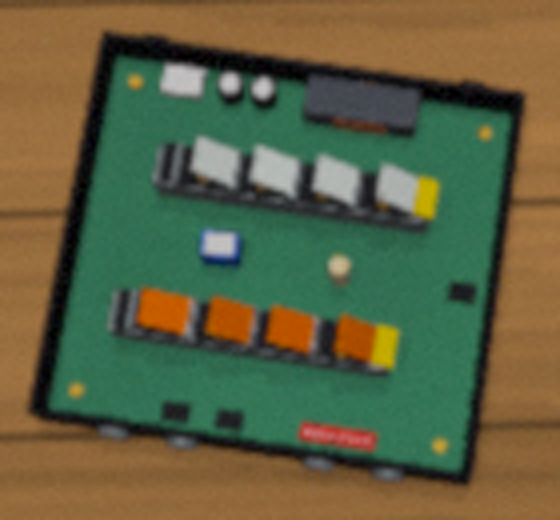

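```bash
python3 -m crank '{"motion":[[-1,-1,0,0,1],[-2.2,-2.2,0,0,1],[-3.5,-3.5,0,0,1],[-4.8,-4.8,0,0,1],[-6.1,-6.1,0,0,1],[-7.4,-7.4,0,0,1],[-8.7,-8.7,0,0,1],[-10,-10,0,0,1],[-11.3,-11.3,0,0,1],[-12.6,-12.6,0,0,1],[-13.6,-13.6,0,0,1],[-14,-14,0,0,1]]}' 20
```

```text
t: 1.4
eef_pos: [399.0, 62.1, 250.1]
orientation: [0.18, 0.984, -0.0, 0.0]
force: [0.2, 0.7, -0.3]
finger_gap: 0.1
finger_force: 0.0
```

```bash
python3 -m crank '{"motion":[[-1,-1,0,-0.5,1],[-2.2,-2.2,0,-1,1],[-3.5,-3.5,0,-1.5,1],[-4.5,-4.7,0,-2.1,1],[-5,-5.2,0,-2.1,1],[-5,-5.2,0,-2.1,1],[-5,-5.2,0,-2.1,1],[-5,-5.2,0,-2.1,1]]}'
python3 - <<'E'
from h import *
w=r.capture("wrist"); cv2.imwrite("pics/w0.png",w["pixels"][:,:,::-1])
print(r.get_obs()["force"])
for nm,lo,hi in (("yel",(22,130,100),(34,255,255)),("or",(5,150,100),(19,255,255))):
    m,b=blobs(w,lo,hi,60)
    for ce,s in b: print(nm,ce.round(1),s,cast(w,ce,64).round(1))
E
```

```text
t: 2.2
eef_pos: [468.7, -99.4, 249.9]
orientation: [0.087, 0.996, 0.0, -0.0]
force: [-0.4, 0.3, 0.2]
finger_gap: 0.3
finger_force: 0.0
[ 0.58389328  0.42378877 -0.25716033]
yel [320.2 190.2] [313 177  16  27 394] [473.1 -59.4  64. ]
yel [ 14.8 205. ] [  0 193  34  26 607] [ 432.9 -380.7   64. ]
or [343.6 193.6] [328 179  32  31 795] [481.  -35.6  64. ]
or [388.6 193.2] [371 179  36  30 891] [488.7  11.   64. ]
or [431.7 193.4] [412 179  41  31 971] [496.8  55.7  64. ]
or [476.9 192.5] [ 455  179   45   29 1048] [504.1 102.6  64. ]
```

View pics/w0.png

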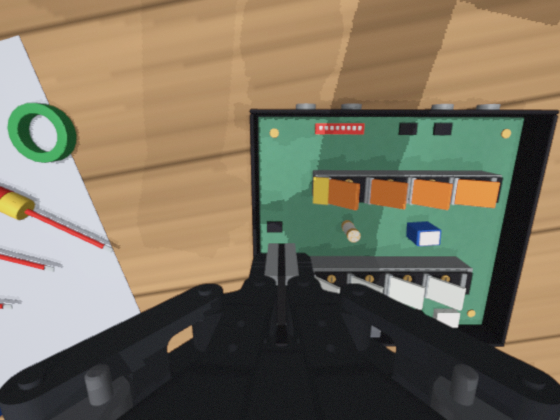

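The wrist view shows the yellow ramp at (320,190) and the orange covers running horizontally at v≈193. The row is therefore parallel to tool y, at about 10°. I'll go lower over the ramp and check the fingertip alignment there.

```bash
python3 -m crank '{"motion":[[0,0.4,0.8,0,1],[0,0.8,2,0,1],[0,1.3,3.2,0,1],[0,1.3,4.4,0,1],[0,1.3,4.8,0,1],[0,1.3,4.8,0,1],[0,1.3,4.8,0,1]]}'
python3 - <<'E'
from h import *
w=r.capture("wrist"); t=r.capture("top"); s=r.capture("scene")
cv2.imwrite("pics/w1.png",w["pixels"][:,:,::-1])
o=r.get_obs(); print(o["eef_pos"],o["force"])
tip=o["eef_pos"]-[0,0,19]; print("tip px",proj(w,tip))
for nm,lo,hi in (("yel",(22,130,100),(34,255,255)),("or",(5,150,100),(19,255,255))):
    m,b=blobs(w,lo,hi,60)
    for ce,q in b: print(nm,ce.round(1),q,cast(w,ce,64).round(1))
x,y=proj(s,[474,-59,64]).astype(int); v=s["pixels"][y-70:y+70,x-80:x+100,::-1]
cv2.imwrite("pics/s1.png",cv2.resize(v,None,fx=4,fy=4,interpolation=cv2.INTER_CUBIC))
E
```

```text
t: 2.95
eef_pos: [475.7, -68.7, 131.0]
orientation: [0.087, 0.996, -0.0, 0.001]
force: [-0.2, 0.3, -0.3]
finger_gap: -0.3
finger_force: 0.0
[476.18630138 -69.14801941 131.43529765] [ 0.68041919 -1.18527967 -0.19200848]
tip px [282.39010803 263.1310203 ]
yel [296.6 224.2] [285 204  24  43 887] [473.  -58.8  64. ]
or [332.2 233. ] [ 308  207   50   55 2011] [483.3 -36.2  64. ]
or [405.1 231.6] [ 374  207   63   52 2413] [490.8  12.   64. ]
or [500. 231.] [ 439  207  121   53 4695] [501.5  74.6  64. ]
```

View pics/w1.png

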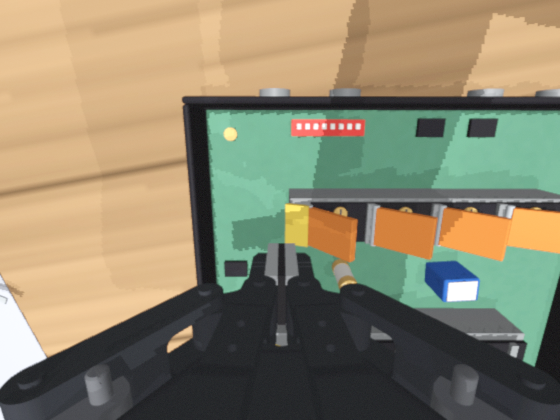

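The fingertip edge appears at (282,243), where the calibration puts it. The row centre line is about 4 mm toward the robot. I'll correct that, lower to just above the ramp and feel for contact.

```bash
python3 -m crank '{"motion":[[0.15,0.2,0.3,0,1],[0.15,0.2,0.8,0,1],[0.15,0.2,1.3,0,1],[0.15,0.2,1.6,0,1],[0.15,0.2,1.7,0,1],[0.15,0.2,1.7,0,1],[0.15,0.2,1.7,0,1]]}'
python3 - <<'E'
from h import *
w=r.capture("wrist")
cv2.imwrite("pics/w2.png",w["pixels"][:,:,::-1])
s=r.capture("scene");x,y=proj(s,[474,-59,64]).astype(int); v=s["pixels"][y-60:y+80,x-80:x+100,::-1]
cv2.imwrite("pics/s1.png",cv2.resize(v,None,fx=4,fy=4,interpolation=cv2.INTER_CUBIC))
for i in range(3): 
    o=r.get_obs(); print(o["eef_pos"],o["force"])
m,b=blobs(w,(22,130,100),(34,255,255),60)
for ce,q in b: print(ce.round(1),q,cast(w,ce,64).round(1))
print(proj(w,o["eef_pos"]-[0,0,19]))
E
```

```text
t: 3.8
eef_pos: [472.5, -63.3, 87.8]
orientation: [0.087, 0.996, -0.0, 0.0]
force: [0.7, 0.0, 0.6]
finger_gap: 0.1
finger_force: 0.0
[472.65253717 -63.29980891  87.92607029] [-0.23673888 -0.03972606  0.13345469]
[472.65253717 -63.29980891  87.92607029] [-0.23673888 -0.03972606  0.13345469]
[472.65253717 -63.29980891  87.92607029] [-0.23673888 -0.03972606  0.13345469]
[293.  239.8] [278 231  29  22 398] [463.4 -56.4  64. ]
[283.05245998 262.10095468]
```

View pics/w2.png

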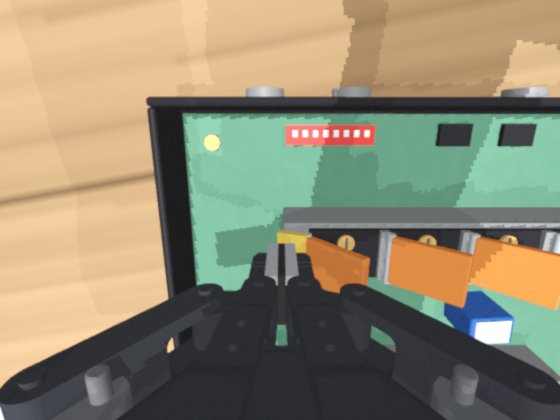

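View pics/s1.png

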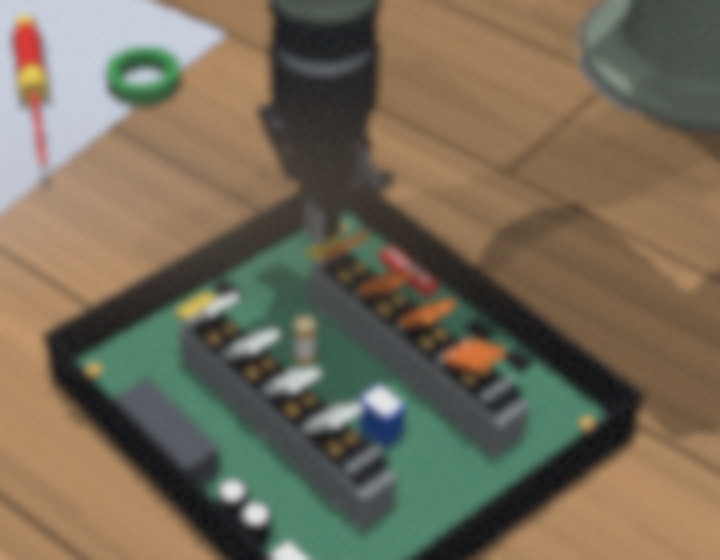

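The fingers are over the ramp: its edge is at v=231 and the tip edge is at v=243, so they are centred to about 1 mm. Now I'll descend gently to touch it.

```bash
python3 -m crank '{"motion":[[0.04,0,0.04,0,1],[0.04,0,0.08,0,1],[0.04,0,0.08,0,1],[0.04,0,0.08,0,1]]}'; python3 -m crank '{"motion":[[0,0,0.02,0,1],[0,0,0.04,0,1],[0,0,0.04,0,1]]}'
```

```text
t: 4.3
eef_pos: [471.3, -63.0, 85.5]
orientation: [0.087, 0.996, 0.0, 0.0]
force: [0.3, 0.5, -0.3]
finger_gap: 0.0
finger_force: 0.0
t: 4.6
eef_pos: [471.2, -63.0, 84.4]
orientation: [0.087, 0.996, 0.0, -0.0]
force: [0.8, -0.5, -0.2]
finger_gap: -0.0
finger_force: 0.0
```

```bash
python3 -m crank '{"motion":[[0,0,0.02,0,1],[0,0,0.04,0,1],[0,0,0.04,0,1]]}'; python3 -m crank '{"motion":[[0,0,0.02,0,1],[0,0,0.04,0,1],[0,0,0.04,0,1]]}'
```

```text
t: 4.9
eef_pos: [471.3, -63.0, 83.4]
orientation: [0.087, 0.996, 0.0, 0.0]
force: [0.7, 0.4, 0.6]
finger_gap: -0.1
finger_force: 0.2
t: 5.2
eef_pos: [471.4, -63.0, 82.8]
orientation: [0.087, 0.996, -0.0, 0.0]
force: [-0.7, 0.0, 5.6]
finger_gap: 0.2
finger_force: 2.5
```

Contact is at TCP z≈83.2 on the ramp. I'll ease up about 2 mm to the closed-top height and start the stroke.

```bash
python3 -m crank '{"motion":[[0,0.1,-0.04,0,1],[0,0.25,-0.08,0,1],[0,0.4,-0.08,0,1],[0,0.55,-0.08,0,1],[0,0.7,-0.08,0,1],[0,0.85,-0.08,0,1],[0,1,-0.08,0,1]]}'
```

```text
t: 5.9
eef_pos: [476.5, -39.1, 85.2]
orientation: [0.087, 0.996, -0.001, 0.001]
force: [-1.0, -3.2, 5.7]
finger_gap: 0.3
finger_force: 2.9
```

```bash
python3 -m crank '{"motion":[[0,0.2,0,0,1],[0,0.4,0,0,1],[0,0.6,0,0,1],[0,0.75,0,0,1],[0,0.75,0,0,1]]}'
python3 - <<'E'
from h import *
w=r.capture("wrist"); cv2.imwrite("pics/w3.png",w["pixels"][:,:,::-1]); o=r.get_obs(); print(o["eef_pos"],o["force"])
E
```

```text
t: 6.4
eef_pos: [479.9, -20.0, 85.2]
orientation: [0.087, 0.996, -0.001, 0.001]
force: [-0.1, -1.7, 5.5]
finger_gap: -0.3
finger_force: 2.8
[479.83448535 -20.03743288  85.14455826] [-0.00869729 -2.36509513  6.19233484]
```

View pics/w3.png

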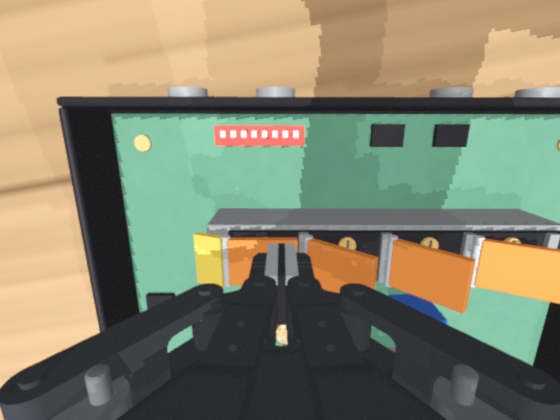

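Cover 1 is flat, at (228–298, 237+), with about 5.5 N of pressing force. Continuing the stroke.

```bash
python3 -m crank '{"motion":[[0,0.2,0,0,1],[0,0.4,0,0,1],[0,0.6,0,0,1],[0,0.8,0,0,1],[0,1,0,0,1],[0,1.2,0,0,1],[0,1.4,0,0,1],[0,1.6,0,0,1],[0,1.8,0,0,1]]}'; python3 -m crank '{"motion":[[0,0.2,0,0,1],[0,0.4,0,0,1],[0,0.6,0,0,1],[0,0.8,0,0,1],[0,1,0,0,1],[0,1.2,0,0,1],[0,1.4,0,0,1],[0,1.6,0,0,1],[0,1.8,0,0,1]]}'; python3 -m crank '{"motion":[[0,0.2,0,0,1],[0,0.4,0,0,1],[0,0.6,0,0,1],[0,0.8,0,0,1],[0,1,0,0,1],[0,1.2,0,0,1],[0,1.4,0,0,1],[0,1.6,0,0,1],[0,1.8,0,0,1],[0,1.95,0,0,1],[0,2,0,0,1],[0,2,0,0,1]]}'
python3 - <<'E'
from h import *
w=r.capture("wrist"); cv2.imwrite("pics/w4.png",w["pixels"][:,:,::-1]); o=r.get_obs(); print(o["eef_pos"],o["force"])
E
```

```text
t: 7.35
eef_pos: [487.5, 23.9, 85.1]
orientation: [0.087, 0.996, -0.001, 0.001]
force: [-0.5, -2.9, 5.6]
finger_gap: 0.0
finger_force: 2.9
t: 8.25
eef_pos: [495.1, 68.2, 85.1]
orientation: [0.087, 0.996, -0.001, 0.001]
force: [-0.7, -3.9, 5.2]
finger_gap: -0.0
finger_force: 2.9
t: 9.45
eef_pos: [503.7, 117.8, 85.0]
orientation: [0.087, 0.996, -0.001, 0.001]
force: [-0.7, -2.5, 5.8]
finger_gap: 0.0
finger_force: 2.9
[503.68301739 117.76476345  85.02424566] [-1.15766247 -2.18092234  5.66462721]
```

View pics/w4.png

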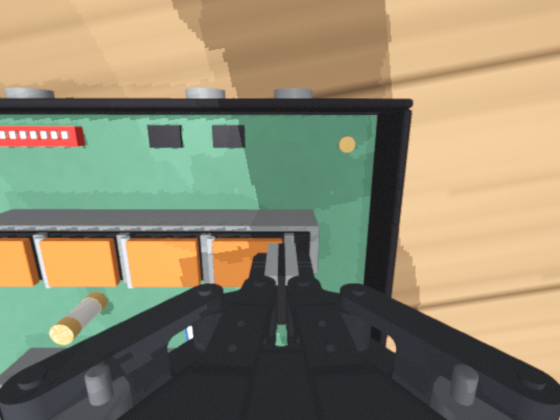

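All four covers are flat and the tips are at the finish end. I'll go a few mm more, then lift clear.

```bash
python3 -m crank '{"motion":[[0,0.12,0,0,1],[0,0.16,0,0,1],[0,0.16,-0.2,0,1],[0,0.16,-0.8,0,1],[0,0.16,-1.8,0,1],[0,0.16,-3,0,1],[0,0.16,-4.2,0,1],[0,0.16,-5.4,0,1],[0,0.16,-6,0,1],[0,0.16,-6,0,1],[0,0.16,-6,0,1]]}'
python3 - <<'E'
from h import *
w=r.capture("wrist")["pixels"]; t=r.capture("top")["pixels"][140:270,185:325]
t=cv2.resize(t,(452,420)); v=np.hstack([cv2.resize(w,(348,261)),cv2.resize(t,(281,261))])
cv2.imwrite("pics/end.png",v[:,:,::-1])
E
```

```text
t: 10.6
eef_pos: [503.5, 122.2, 234.0]
orientation: [0.087, 0.996, 0.0, -0.0]
force: [-1.1, 0.4, 0.2]
finger_gap: -0.1
finger_force: 0.0
```

View pics/end.png

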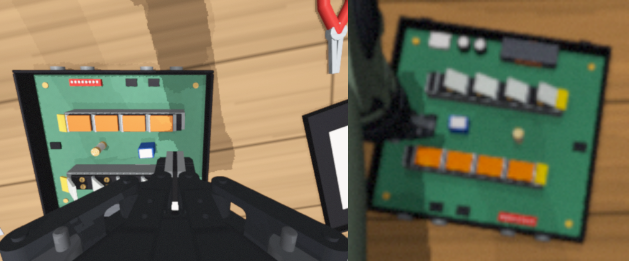

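All four orange covers are closed flat, at (65–175, 122). The white covers are still open, the relay and fuse are still standing, and the arm is clear.

```bash
python3 -c "
from station import r
print(r.close_job())"
```

```text
the job is handed in; nothing more can be done
None
```

The four orange covers were folded flat in order in one light stroke (about 6 N in the readings), the arm was lifted clear with the white covers still open and the relay and fuse still standing, and the job was handed in at about 11 s.

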